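# Flip the stock tags of the findings rack

### The arm

A 7-joint arm with a two-finger parallel gripper is mounted at the origin on the work surface. World frame = base frame: x ahead of the robot, y to its left, z up, the work surface at z = 0. Lengths are in m, angles in degrees, forces in N, time in s.
With the tool pointing down it reaches from about 0.425 to 0.875 m from the base axis. Payload 4.7 kg.
Tool frame: the origin (TCP) lies between the finger pads; the fingertips stand 11 mm ahead of it and the grasp point (between the pads) lies 8 mm behind it (env.tcp_to_tips is the distance from the TCP to the fingertips, in m); z points along the fingers, y is the line along which they close (so a half turn about z gives the same grasp; the last joint's range is limited). The gripper opens to 87 mm and grips with 3 to 60 N. Pads are 19 mm wide; open, the fingers measure 117 mm over their backs; the gripper's body (75 mm by 190 mm) begins 51 mm behind the grasp point.
Start: joints at [66.984, 18.392, -4.016, 83.108, 1.295, 78.541, -3.26], TCP at [0.263, -0.595, 0.234] pointing down, gripper open.
Joint ranges: [-163.93, 163.93], [-17.29, 119.83], [-79.2, 71.16], [3.27, 140.29], [-89.18, 269.18], [5.43, 117.66], [-154.24, 154.24]. Speed limits (degrees/s): [147.25, 147.25, 180, 180, 180, 180, 180].

### API

Orientations are given as [roll, pitch, yaw] about the fixed x, y, z axes, in that order (R = Rz(yaw) Ry(pitch) Rx(roll)).
In Python, from cell import env, viewer gives the robot as it stands.
- The arm moves only by the tool step_arm, never from a script. Its arguments are lists of equal length, an entry for each row: "delta_pos": the shift along the tool's x, y, z in units of 0.2 m (1.0 is 0.2 m), a list of three; "rot": the turn, a rotation vector about the tool's x, y, z in units of 1.5 rad (1.0 is 1.5 rad), a list of three; "gripper": the gripper command: -1 is shut, 1 is fully open, values between are in proportion. A call has 1 to 20 rows; each row is the pose to reach, as a shift and turn from the pose commanded when the call began, along the tool's axes at that moment; what a row does not reach only later rows make up. A row lasts 1/8 s, in which the tool goes at most 62.5 mm and 10.7 degrees, less where a joint would pass 70% of its speed; a pose out of reach is approached as far as the arm can. A call with a number of a shift or a turn outside -1 to 1 is refused whole. A call with a gripper value outside its range is refused whole. The fingers move at their own pace and stop on an object; "squeeze" is the grip in N (left out, the last holds). Time passes only in rows, so rows that repeat a pose let the fingers close. It gives the time, the measured TCP pose, the force, the opening and the grip force at its end, in the units of the state.
- env.get_obs(): the state, without advancing time (a new reading comes with each control period).
- viewer.read_camera(name): name is "scene" or "top" or "wrist"; returns a dict with "img" (400x640x3 uint8, red, green, blue), "fx", "fy", "cx", "cy" (pixels), "pose" (4x4, takes a point from camera to world coordinates). Camera axes: x right, y down, z forward; pixel columns grow to the right and rows downward; lengths in m; the calibration is good to about 2 mm. A picture is of the moment at which its call begins. There is no depth.
- env.sign_off(): hands the job in; it is judged then, once.
The state is a dict: "time_s": time; "qpos": joint angles; "joint_velocities": joint speeds; "effort": joint torques, N m; "tool_pos": TCP position; "tool_rot": TCP orientation; "force": force on the tool from outside, world axes, zero at the start; "wrist_torque": the same for the moment, N m; "grip_width": finger opening in m; "grasp_force": force on a finger pad.
Only numpy, scipy, OpenCV 4.12 (cv2) and the standard library are available. Lean on these libraries where they do the work, as an engineer would, in place of code of your own. Each camera call takes 0.05 s, during which the arm holds its last target. There are 200 camera calls.

### The job

In the shoe repairer's parts rack, each bin has a hinged stock tag straight in front of it. Gently tip tags over with a fingertip where needed so that the full bins, and only those, show the ring face up (tag lying over towards the bin), while the bins that are not full show the bar face up (tag lying towards the robot). Only push the tags, without gripping them, and leave the bins and the other things on the bench where they stand.

Things in the scene. Friction and masses are not known exactly. Their poses are not given: they have to be found in the camera images.
- rack: fixed plywood rack, 325 x 444 mm, four bins side by side (105 mm apart) behind a wooden tag rail (22 mm wide, top 50 mm above the bench). Origin on the bench under the hinge line, midway along the rail; x from the tags to the bins, y along the rail. Base board 12 mm thick, from 70 mm before the hinge line to 255 mm behind it; the bins' fronts stand about 105 mm behind the hinge line
- clip_1: fixed steel hinge clip of tag 1 on the rail, a small stop wing each side; origin under its middle, on top of the rail, 6 mm below the tag's hinge axis, which lies along the rail (56 mm above the bench); x towards the bin straight behind it, y along the rail. The tag belongs to the bin straight behind it (same y in the rack's frame); the clips' numbers do not tell their order along the rail
- tag_1_edge (a point): middle of the free edge of tag 1, 62 mm from the hinge axis: a rolled edge 6 mm thick along the rail. At either stop it is 96 mm above the bench and 47 mm (level) from the axis. The tag: white enamelled steel plate, 62 x 62 mm, 2.4 mm thick, 45 g, a black ring (40 mm) on one face, a black straight bar on the other
- tag_1 (a joint): angle of tag 1. 0: tipped towards the robot, rising at 40 degrees from hinge to free edge, bar face up. 1.745: tipped over towards its bin, again rising at 40 degrees, ring face up. Upright at 0.87. Turns easily; from 0.2 rad past upright it falls to the stop by itself. Carry the free edge up and over from outside; the enamel is smooth, so the edge slides up a finger, but pushing down wedges it
- clip_2: fixed steel hinge clip of tag 2 on the rail, a small stop wing each side; origin under its middle, on top of the rail, 6 mm below the tag's hinge axis, which lies along the rail (56 mm above the bench); x towards the bin straight behind it, y along the rail. The tag belongs to the bin straight behind it (same y in the rack's frame); the clips' numbers do not tell their order along the rail
- tag_2_edge (a point): middle of the free edge of tag 2, 62 mm from the hinge axis: a rolled edge 6 mm thick along the rail. At either stop it is 96 mm above the bench and 47 mm (level) from the axis. The tag: white enamelled steel plate, 62 x 62 mm, 2.4 mm thick, 45 g, a black ring (40 mm) on one face, a black straight bar on the other
- tag_2 (a joint): angle of tag 2. 0: tipped towards the robot, rising at 40 degrees from hinge to free edge, bar face up. 1.745: tipped over towards its bin, again rising at 40 degrees, ring face up. Upright at 0.87. Turns easily; from 0.2 rad past upright it falls to the stop by itself. Carry the free edge up and over from outside; the enamel is smooth, so the edge slides up a finger, but pushing down wedges it
- clip_3: fixed steel hinge clip of tag 3 on the rail, a small stop wing each side; origin under its middle, on top of the rail, 6 mm below the tag's hinge axis, which lies along the rail (56 mm above the bench); x towards the bin straight behind it, y along the rail. The tag belongs to the bin straight behind it (same y in the rack's frame); the clips' numbers do not tell their order along the rail
- tag_3_edge (a point): middle of the free edge of tag 3, 62 mm from the hinge axis: a rolled edge 6 mm thick along the rail. At either stop it is 96 mm above the bench and 47 mm (level) from the axis. The tag: white enamelled steel plate, 62 x 62 mm, 2.4 mm thick, 45 g, a black ring (40 mm) on one face, a black straight bar on the other
- tag_3 (a joint): angle of tag 3. 0: tipped towards the robot, rising at 40 degrees from hinge to free edge, bar face up. 1.745: tipped over towards its bin, again rising at 40 degrees, ring face up. Upright at 0.87. Turns easily; from 0.2 rad past upright it falls to the stop by itself. Carry the free edge up and over from outside; the enamel is smooth, so the edge slides up a finger, but pushing down wedges it
- clip_4: fixed steel hinge clip of tag 4 on the rail, a small stop wing each side; origin under its middle, on top of the rail, 6 mm below the tag's hinge axis, which lies along the rail (56 mm above the bench); x towards the bin straight behind it, y along the rail. The tag belongs to the bin straight behind it (same y in the rack's frame); the clips' numbers do not tell their order along the rail
- tag_4_edge (a point): middle of the free edge of tag 4, 62 mm from the hinge axis: a rolled edge 6 mm thick along the rail. At either stop it is 96 mm above the bench and 47 mm (level) from the axis. The tag: white enamelled steel plate, 62 x 62 mm, 2.4 mm thick, 45 g, a black ring (40 mm) on one face, a black straight bar on the other
- tag_4 (a joint): angle of tag 4. 0: tipped towards the robot, rising at 40 degrees from hinge to free edge, bar face up. 1.745: tipped over towards its bin, again rising at 40 degrees, ring face up. Upright at 0.87. Turns easily; from 0.2 rad past upright it falls to the stop by itself. Carry the free edge up and over from outside; the enamel is smooth, so the edge slides up a finger, but pushing down wedges it
- bin_lifts: open-fronted picking bin of grey plastic, 130 mm deep, 92 mm wide, 75 mm high (its front lip 42 mm high), loose in the rack; origin at the centre of its underside, x to its back, y to its left seen from the robot; its front lies 65 mm before the origin. FULL: heaped to the rim with black rubber heel lifts
- bin_tins: open-fronted picking bin of grey plastic, 130 mm deep, 92 mm wide, 75 mm high (its front lip 42 mm high), loose in the rack; origin at the centre of its underside, x to its back, y to its left seen from the robot; its front lies 65 mm before the origin. FULL: filled to the rim with small steel tins
- bin_two_left: open-fronted picking bin of grey plastic, 130 mm deep, 92 mm wide, 75 mm high (its front lip 42 mm high), loose in the rack; origin at the centre of its underside, x to its back, y to its left seen from the robot; its front lies 65 mm before the origin. NOT full: only two leather heel lifts lie on its floor
- bin_empty: open-fronted picking bin of grey plastic, 130 mm deep, 92 mm wide, 75 mm high (its front lip 42 mm high), loose in the rack; origin at the centre of its underside, x to its back, y to its left seen from the robot; its front lies 65 mm before the origin. NOT full: empty
- tack_tin: small round steel tin, 46 mm across, 20 mm high, loose on the rack's base board between the tag rail and the bins; origin under its centre
- polish_tin: round black polish tin with a steel lid, 72 mm across, 26 mm high, on the bench before the rack; origin under its centre
- shoe_brush: wooden shoe brush, 150 x 50 mm, 45 mm high, bristles down, on the bench before the rack; origin under its centre, y along its length
- cobbler_hammer: cobbler's hammer lying at the right side, 220 mm long, 29 mm high; origin near the head, under the handle, which points to its -x
- spray_can: red and steel spray can standing at the right side, 53 mm across, 196 mm high; origin under its centre
- dye_bottle: orange squeeze bottle standing at the left side, 64 mm across, 180 mm high; origin under its centre
- sneaker: white sneaker standing at the left side, 280 mm long, 92 mm wide, 112 mm high; origin under its centre, toe to its +x

How it is judged (in metres and radians):
At the end, for the whole second after the job is handed in: Tags of the two full bins lie over towards their bins, ring face up (joint above 1.6 rad); tags of the other two lie towards the robot, bar face up (below 0.15 rad); all at rest; bins within 15 mm and other things within 20 mm of their places ((((y of clip_1 in the frame of bin_lifts between -0.05 and 0.05 m or y of clip_1 in the frame of bin_tins between -0.05 and 0.05 m) and value of joint tag_1 above 1.6 rad) or ((y of clip_1 in the frame of bin_two_left between -0.05 and 0.05 m or y of clip_1 in the frame of bin_empty between -0.05 and 0.05 m) and value of joint tag_1 below 0.15 rad)) and (((y of clip_2 in the frame of bin_lifts between -0.05 and 0.05 m or y of clip_2 in the frame of bin_tins between -0.05 and 0.05 m) and value of joint tag_2 above 1.6 rad) or ((y of clip_2 in the frame of bin_two_left between -0.05 and 0.05 m or y of clip_2 in the frame of bin_empty between -0.05 and 0.05 m) and value of joint tag_2 below 0.15 rad)) and (((y of clip_3 in the frame of bin_lifts between -0.05 and 0.05 m or y of clip_3 in the frame of bin_tins between -0.05 and 0.05 m) and value of joint tag_3 above 1.6 rad) or ((y of clip_3 in the frame of bin_two_left between -0.05 and 0.05 m or y of clip_3 in the frame of bin_empty between -0.05 and 0.05 m) and value of joint tag_3 below 0.15 rad)) and (((y of clip_4 in the frame of bin_lifts between -0.05 and 0.05 m or y of clip_4 in the frame of bin_tins between -0.05 and 0.05 m) and value of joint tag_4 above 1.6 rad) or ((y of clip_4 in the frame of bin_two_left between -0.05 and 0.05 m or y of clip_4 in the frame of bin_empty between -0.05 and 0.05 m) and value of joint tag_4 below 0.15 rad)) and velocity of joint tag_1 between -0.3 and 0.3 rad/s and velocity of joint tag_2 between -0.3 and 0.3 rad/s and velocity of joint tag_3 between -0.3 and 0.3 rad/s and velocity of joint tag_4 between -0.3 and 0.3 rad/s and distance of each of bin_lifts, bin_tins, bin_two_left, bin_empty from where it was at the start of the episode below 0.015 m and distance of each of tack_tin, polish_tin, shoe_brush, cobbler_hammer, spray_can, dye_bottle, sneaker from where it was at the start of the episode below 0.02 m); the robot touches nothing.
It fails at once if a bin shoved, lifted or carried (more than 15 mm) or tipped (distance of any of bin_lifts, bin_tins, bin_two_left, bin_empty from where it was at the start of the episode above 0.015 m or angle between any of bin_lifts, bin_tins, bin_two_left, bin_empty's own z axis and vertical above 0.35 rad).
It fails at once if another thing on the bench shoved, lifted or carried (more than 20 mm) or tipped (distance of any of tack_tin, polish_tin, shoe_brush, cobbler_hammer, spray_can, dye_bottle, sneaker from where it was at the start of the episode above 0.02 m or angle between any of tack_tin, polish_tin, shoe_brush, cobbler_hammer, spray_can, dye_bottle, sneaker's own z axis and vertical above 0.35 rad).
It fails at once if a tag gripped or forced (more than 8 N) (contact force between the fingers and clip_1 above 8 N or contact force between the fingers and clip_2 above 8 N or contact force between the fingers and clip_3 above 8 N or contact force between the fingers and clip_4 above 8 N).
It also fails if it takes over 58 s, if anything falls off the work surface, if the arm or the gripper's body presses on something with over 40 N, if the wrist force passes 120 N, or if a joint passes its speed limit or range.

## Working session

There is one attempt and no reset: what is moved stays moved. The work goes in short steps, Python scripts to look and compute and a tool call to move; the robot and the scene stay as the last step left them, time stands still between calls to the robot, and variables do not carry over. Pictures are saved under pics/ and viewed, at most 10 in all, crops included, and the job is handed in when it is done.

Besides the shell and the picture viewer there is one more tool, called as name(argument=value, ...) on one line, values as JSON. step_arm: Moves the arm, as the interface text tells. Shifts and turns lie within -1 to 1; 1 stands for 0.2 m of shift or 1.5 rad of turn. Its arguments: {"type":"object","properties":{"delta_pos":{"type":"array"},"rot":{"type":"array"},"gripper":{"type":"array"},"squeeze":{"type":"number"}},"required":["delta_pos","rot","gripper"]}

```bash
mkdir -p pics; python3 - <<'E'
from cell import env, viewer
import cv2,numpy as np,pickle
d={}
for n in ("scene","top"):
    c=viewer.read_camera(n); d[n]=c
    cv2.imwrite(f"pics/{n}0.png",cv2.cvtColor(c["img"],cv2.COLOR_RGB2BGR))
    print(n,c["fx"],c["cx"],c["cy"],np.round(c["pose"],3).tolist())
pickle.dump(d,open("cams.pkl","wb"))
o=env.get_obs();print(o["tool_pos"],o["tool_rot"],o["time_s"],o["grip_width"])
E
```

```text
scene 514.035374030302 324.0483792980367 200.86250755331483 [[0.372, 0.712, -0.596, 1.417], [0.928, -0.29, 0.232, -0.322], [-0.008, -0.639, -0.769, 1.224], [0.0, 0.0, 0.0, 1.0]]
top 468.40746999691106 319.93910753269034 199.67590057548972 [[-0.001, -0.983, 0.183, 0.284], [-1.0, 0.003, 0.008, -0.015], [-0.008, -0.183, -0.983, 1.558], [0.0, 0.0, 0.0, 1.0]]
[ 0.26229743 -0.59419366  0.23256044] [-1.79899406e+02  6.88163509e-03  2.38251359e+01] 0.1 0.08731993743692293
```

View pics/scene0.png

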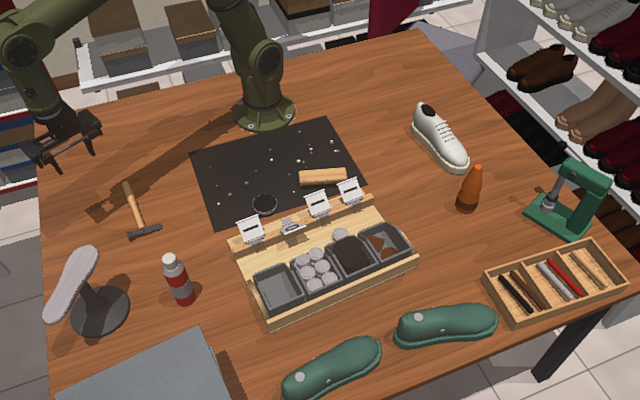

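View pics/top0.png

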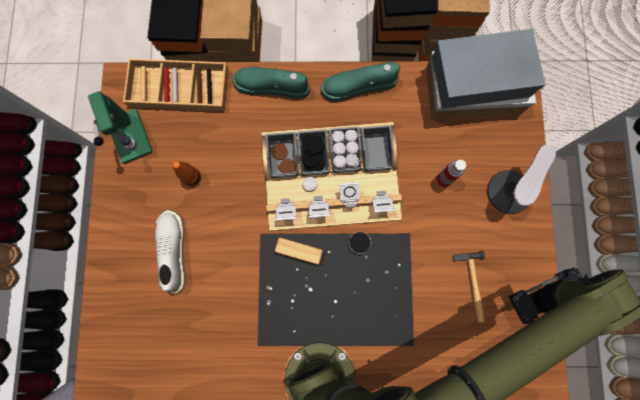

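```bash
python3 - <<'E'
import cv2,numpy as np
a=cv2.imread("pics/top0.png")[120:275,250:415]
cv2.imwrite("pics/c.png",cv2.resize(a,None,fx=3.8,fy=3.8,interpolation=cv2.INTER_CUBIC))
E
```

```text
(no output)
```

View pics/c.png

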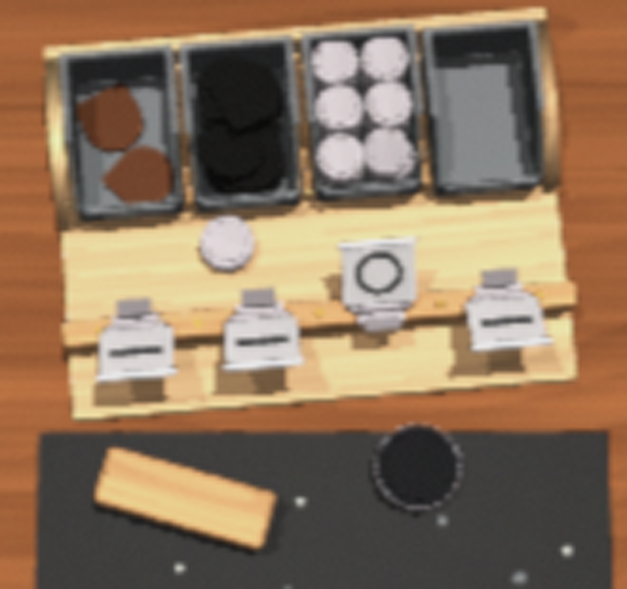

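```bash
python3 - <<'E'
import pickle,numpy as np
from scipy.spatial.transform import Rotation as R
from cell import env
c=pickle.load(open("cams.pkl","rb"))["top"];P=np.array(c["pose"])
def ray(u,v,z):
    u=u/3.8+250-.37;v=v/3.8+120-.37
    d=P[:3,:3]@[(u-c["cx"])/c["fx"],(v-c["cy"])/c["fy"],1];return P[:3,3]+d*(z-P[2,3])/d[2]
for l,r in (((97,378),(174,372)),((222,368),(301,362)),((471,350),(550,343)),((340,243),(415,238))):
    print(np.round([ray(*l,.096),ray(*r,.096)],4).tolist())
print("rail front",ray(65,343,.05),ray(577,308,.05),"tin",ray(227,243,.032),"brush",ray(97,495,.04),ray(265,548,.04),ray(275,495,.04))
E
```

```text
[[0.4942, 0.1376, 0.096], [0.4991, 0.0737, 0.096]]
[[0.5023, 0.0339, 0.096], [0.5072, -0.0317, 0.096]]
[[0.517, -0.1729, 0.096], [0.5227, -0.2386, 0.096]]
[[0.6083, -0.0649, 0.096], [0.6124, -0.128, 0.096]]
rail front [0.53120314 0.17040172 0.05      ] [ 0.56064098 -0.26975162  0.05      ] tin [0.6227304  0.03205425 0.032     ] brush [0.40172541 0.14178579 0.04      ] [ 0.35678103 -0.00115597  0.04      ] [ 0.40147018 -0.00969632  0.04      ]
```

step_arm(delta_pos=[[0.2,-0.22,0],[0.4,-0.44,0],[0.69,-0.77,0],[0.69,-0.77,0]], rot=[[0,0,0],[0,0,0],[0,0,0],[0,0,0]], gripper=[-1,-1,-1,-1], squeeze=5)

```text
time_s: 0.6
tool_pos: [0.3282, -0.394, 0.2334]
tool_rot: [-180.0, -0.0, 24.1]
force: [-0.4, -1.1, -0.5]
grip_width: 0.0551
grasp_force: 0.0
```

step_arm(delta_pos=[[0.2,-0.22,0],[0.4,-0.44,0],[0.69,-0.77,0],[0.69,-0.77,0]], rot=[[0,0,0],[0,0,0],[0,0,0],[0,0,0]], gripper=[-1,-1,-1,-1])

```text
time_s: 1.1
tool_pos: [0.3914, -0.1975, 0.2334]
tool_rot: [-180.0, 0.0, 24.1]
force: [-0.6, -0.7, 0.6]
grip_width: 0.0151
grasp_force: 0.0
```

step_arm(delta_pos=[[0.2,-0.22,0],[0.4,-0.44,0],[0.69,-0.77,0],[0.69,-0.77,0],[0.69,-0.77,0],[0.69,-0.77,0]], rot=[[0,0,0.06],[0,0,0.12],[0,0,0.18],[0,0,0.233],[0,0,0.233],[0,0,0.233]], gripper=[-1,-1,-1,-1,-1,-1])

```text
time_s: 1.85
tool_pos: [0.4542, -0.006, 0.2332]
tool_rot: [180.0, 0.1, 3.8]
force: [-0.2, -0.3, -0.3]
grip_width: 0.0003
grasp_force: 0.0
```

step_arm(delta_pos=[[0,-0.02,0.2],[0,-0.02,0.4],[0,-0.02,0.6],[0,-0.02,0.72],[0,-0.02,0.72],[0,-0.02,0.72]], rot=[[0,0,0],[0,0,0],[0,0,0],[0,0,0],[0,0,0],[0,0,0]], gripper=[-1,-1,-1,-1,-1,-1])

```text
time_s: 2.6
tool_pos: [0.455, -0.0017, 0.0904]
tool_rot: [180.0, -0.1, 3.7]
force: [0.1, -0.4, -1.0]
grip_width: 0.0005
grasp_force: 0.0
```

```bash
python3 - <<'E'
from cell import env, viewer
import cv2
a=[cv2.cvtColor(viewer.read_camera(n)["img"],cv2.COLOR_RGB2BGR) for n in ("scene","top")]
f=lambda i:cv2.resize(i,(400,400),interpolation=cv2.INTER_CUBIC)
cv2.imwrite("pics/d.png",cv2.hconcat([f(a[0][130:290,220:380]),f(a[1][120:280,250:410])]))
E
```

```text
(no output)
```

View pics/d.png

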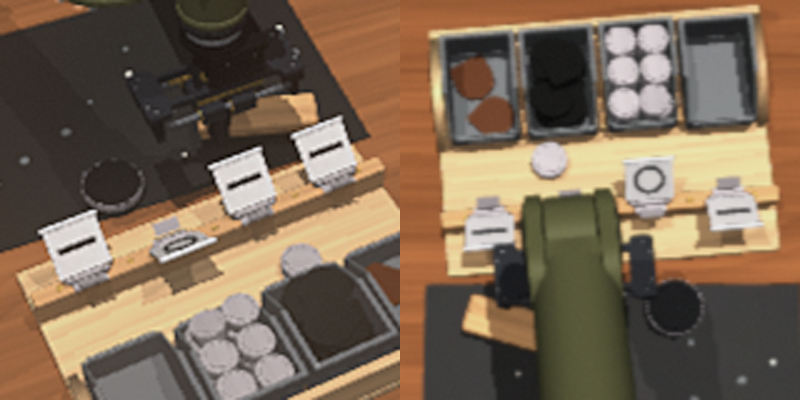

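step_arm(delta_pos=[[0.05,0,0],[0.1,0,0],[0.13,0,0],[0.15,0,0],[0.17,0,0],[0.19,0,0],[0.21,0,-0.01],[0.23,0,-0.02],[0.25,0,-0.025],[0.27,0,-0.03],[0.29,0,-0.035],[0.31,0,-0.04],[0.33,0,-0.05],[0.35,0,-0.06]], rot=[[0,0,0],[0,0,0],[0,0,0],[0,0,0],[0,0,0],[0,0,0],[0,0,0],[0,0,0],[0,0,0],[0,0,0],[0,0,0],[0,0,0],[0,0,0],[0,0,0]], gripper=[-1,-1,-1,-1,-1,-1,-1,-1,-1,-1,-1,-1,-1,-1])

```text
time_s: 4.45
tool_pos: [0.5245, 0.0038, 0.1017]
tool_rot: [180.0, -0.0, 3.8]
force: [0.1, 0.9, 0.1]
grip_width: 0.0002
grasp_force: 0.0
```

step_arm(delta_pos=[[0.02,0,-0.01],[0.04,0,-0.02],[0.06,0,-0.03],[0.08,0,-0.04],[0.1,0,-0.04],[0.12,0,-0.04],[0.14,0,-0.04],[0.16,0,-0.04],[0.16,0,-0.04]], rot=[[0,0,0],[0,0,0],[0,0,0],[0,0,0],[0,0,0],[0,0,0],[0,0,0],[0,0,0],[0,0,0]], gripper=[-1,-1,-1,-1,-1,-1,-1,-1,-1])

```text
time_s: 5.58
tool_pos: [0.5564, 0.006, 0.1095]
tool_rot: [-180.0, 0.0, 3.8]
force: [0.7, -0.2, -1.3]
grip_width: 0.0006
grasp_force: 0.0
```

```bash
python3 - <<'E'
from cell import env, viewer
import cv2
a=cv2.cvtColor(viewer.read_camera("scene")["img"],cv2.COLOR_RGB2BGR)
cv2.imwrite("pics/e.png",cv2.resize(a[130:290,220:420],None,fx=4,fy=3.75,interpolation=cv2.INTER_CUBIC))
E
```

```text
(no output)
```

View pics/e.png

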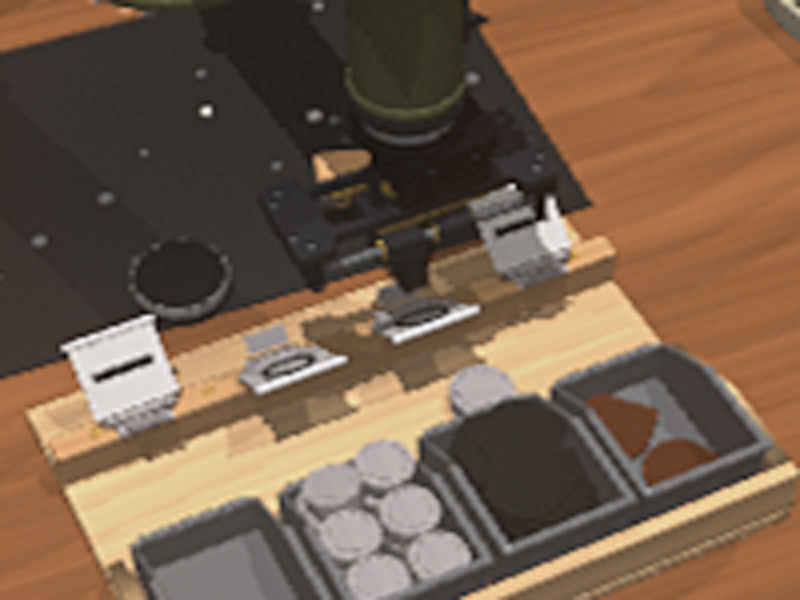

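The tag has tipped over ring face up at (430,315), lying the same way as its neighbour. The arm now retreats backwards and up, clear of everything.

step_arm(delta_pos=[[-0.05,0,-0.05],[-0.15,0,-0.15],[-0.25,0,-0.35],[-0.35,0,-0.6],[-0.4,0,-0.8],[-0.4,0,-0.8],[-0.4,0,-0.8]], rot=[[0,0,0],[0,0,0],[0,0,0],[0,0,0],[0,0,0],[0,0,0],[0,0,0]], gripper=[-1,-1,-1,-1,-1,-1,-1])

```text
time_s: 6.5
tool_pos: [0.4757, 0.0007, 0.2694]
tool_rot: [179.9, 0.0, 3.8]
force: [0.9, -1.2, -0.8]
grip_width: 0.0005
grasp_force: 0.0
```

```bash
python3 - <<'E'
from cell import env, viewer
import cv2
a=cv2.cvtColor(viewer.read_camera("scene")["img"],cv2.COLOR_RGB2BGR)
cv2.imwrite("pics/f.png",cv2.resize(a[130:290,220:420],None,fx=4,fy=3.75,interpolation=cv2.INTER_CUBIC))
E
```

```text
(no output)
```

View pics/f.png

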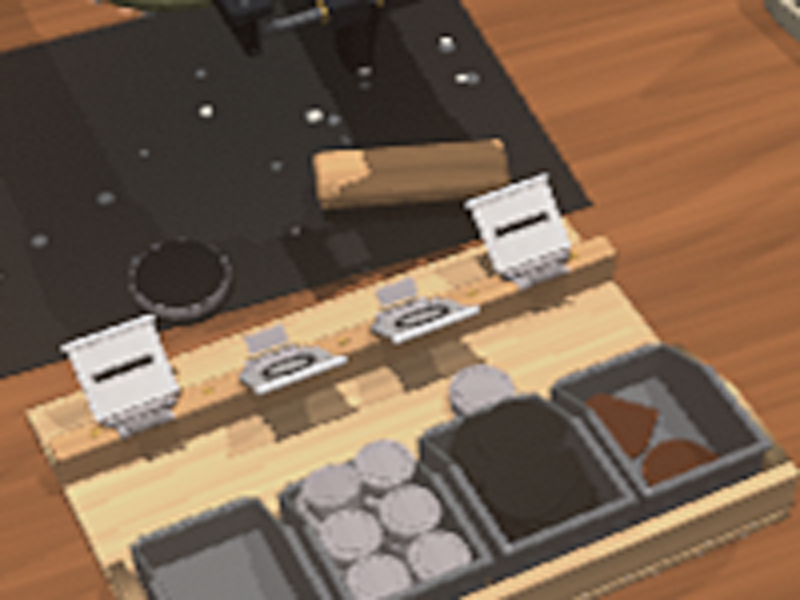

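The two full bins show rings at (290,365) and (425,315), and the other two show bars at (125,370) and (520,225). Nothing else has moved, and the robot is clear.

```bash
python3 -c "
from cell import env
print(env.sign_off())"
```

```text
the job is handed in; nothing more can be done
None
```

Job handed in: I tipped the heel-lifts bin's tag to ring face up; the other three were already right, so the full bins (lifts, tins) show rings and the other two show bars, but sign-off returned no verdict.

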